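# Zero the grinder and set it five clicks open

### The job

Set the burr grinder's grind: gently turn the dial on its top clockwise until you feel it come up against its stop (do not force it past), then turn it back counter-clockwise by exactly five clicks, counting them by feel, because the worn dial has lost motion and carries no scale. Let go of the dial, and leave the spice jars and the measuring cup beside it alone.

Things in the scene. Friction and masses are not known exactly. Their poses are not given: they have to be found in the camera images.
- grinder: black burr grinder with a steel top plate, 220 x 116 mm, top 107 mm above the worktop, standing firm (cannot be moved). Origin on the worktop under the dial's axis; x points from its front (grey bin, 78 mm ahead of the axis) to the amber hopper, whose axis is 112 mm behind the dial's and whose lid, radius 43 mm, ends 144 mm above the worktop.
- dial_grip (a point): grip of the grey dial on the grinder's top: a bar 50 mm long, 14 mm thick, 123 to 145 mm above the worktop, on a round skirt of radius 31 mm below it. The point lies on the vertical axis of turning, 135 mm above the worktop; x runs along the bar (to the red dot), z up; it turns with the dial. Clockwise from above (yaw falling) closes, counter-clockwise opens.
- dial: the same dial; origin on its axis, 111 mm above the worktop. It drives a hidden shaft with lost motion (about a click), so its angle does not tell the setting. Shaft notches are about 15 degrees apart: turned out of one, the moment climbs to about 0.3 to 0.6 N m, then half way the shaft snaps on by itself, half a notch ahead of the dial, and the moment drops to under 0.05 till the dial catches up.
- burr_gap (a joint): hidden setting of the shaft: 0 at the stop, +0.01 mm (0.00001 m) per click of opening, far below this sensor's noise. Starts 2 to 4 clicks open; 12 are possible. The stop is itself a notch: there the moment does not drop but climbs twice as steeply (over 10 N m/rad): 0.8 N m is surely the stop, over 1.2 N m forces it. A pinch of 40 N holds the bar well.
- jar_black_label: spice jar, white with black cap and a pale label with dark grains, 41 mm wide, 105 mm tall, standing left of the grinder; origin at the centre of its underside
- jar_blue_label: spice jar, white with black cap and a dark blue label, 41 mm wide, 105 mm tall, standing left of the grinder; origin at the centre of its underside
- scoop: metal measuring cup with a handle, 66 x 146 x 26 mm, lying on the cooktop right of the grinder; origin under its centre

How it is judged:
By the outcome, as a careful person would: the job done as asked, in the order asked, and still so for the second after the job is handed in, with the robot touching nothing.
It also fails if it takes over 72 s, if anything falls off the work surface, if the arm or the gripper's body presses on something with over 40 N, if the wrist force passes 120 N, or if a joint passes its speed limit or range.

### The arm

A 6-joint arm with a two-finger parallel gripper is mounted at the origin on a cart in front of the work surface, level with it; the furniture and walls round the work are solid. World frame = base frame: x ahead of the robot, y to its left, z up, the work surface at z = 0. Lengths are in m, angles in rad, forces in N, time in s.
With the tool pointing down it reaches from about 0.35 to 0.725 m from the base axis. Payload 6 kg.
Tool frame: the origin (TCP) lies on the centre line of the jaws, within the pads' length; the fingertips stand tips_ahead ahead of it and the grasp point (between the pads) lies 6 mm ahead of it (tips_ahead is the distance from the TCP to the fingertips, in m); z points along the fingers, y is the line along which they close (so a half turn about z gives the same grasp; the last joint's range is limited). The gripper opens to 85 mm and grips with 20 to 120 N. Pads are 22 mm wide; open, the fingers measure 114 mm over their backs; the gripper's body (76 mm by 85 mm) begins 54 mm behind the grasp point. The pads swing forward as they close: fully open they stand 13 mm farther back than shut.
Start: joints at [-0.952, 0.04, 0.085, 0, -1.615, -0.334], TCP at [0.169, -0.576, 0.234] pointing down, gripper open.
Joint ranges: [-2.56, 2.56], [-1.29, 2.01], [-1.08, 1.49], [-3.29, 1.98], [-2.81, -0.18], [-2.99, 2.99]. Speed limits (rad/s): [2.57, 2.57, 3.01, 3.14, 3.14, 3.14].

### API

Orientations are given as a 3x3 rotation matrix whose columns are the frame's x, y, z axes.
In Python, from bench import observe, capture, job_done, tips_ahead gives the robot as it stands.
- The arm moves only by the tool apply_moves, never from a script. Its argument "series" is a list of rows, each an object of numbers: "dx", "dy", "dz": the shift along the tool's x, y, z each as a share of 0.15 m, from -1 to 1; "ax", "ay", "az": the turn, a rotation vector about the tool's x, y, z each as a share of pi/2 rad, from -1 to 1; "claw": the opening in per cent of the stroke, from 0 (shut) to 100 (fully open). In form: [{"dx": .., "dy": .., "dz": .., "ax": .., "ay": .., "az": .., "claw": ..}, ...]. A call has 1 to 12 rows; each row shifts and turns the commanded pose from where the row before left it, along the tool's axes as they then stand; what a row does not reach is not made up. A row lasts 1/8 s, in which the tool goes at most 62.5 mm and 10.7 degrees, less where a joint would pass 70% of its speed; a pose out of reach is approached as far as the arm can. A call with a number of a shift or a turn outside -1 to 1 is refused whole. A call with a gripper value outside its range is refused whole. The fingers move at their own pace and stop on an object; "squeeze" is the grip in N (left out, the last holds). Time passes only in rows, so rows that do not move let the fingers close. It gives the time, the measured TCP pose, the force, the opening and the grip force at its end, in the units of the state.
- observe(): the state, without advancing time (a new reading comes with each control period).
- capture(name): name is "side" or "top"; returns a dict with "pixels" (480x640x3 uint8, red, green, blue), "intrinsics" (3x3 intrinsics, pixels), "origin" and "attitude" of the camera in the world. Camera axes: x right, y down, z forward; pixel columns grow to the right and rows downward; lengths in m; the calibration is good to about 2 mm. A picture is of the moment at which its call begins. There is no depth.
- job_done(): hands the job in; it is judged then, once.
The state is a dict: "time": time; "q": joint angles; "qvel": joint speeds; "effort": joint torques, N m; "ee_pos": TCP position; "orientation": TCP orientation; "wrist_force": force on the tool from outside, world axes, zero at the start; "moment": the same for the moment, N m; "finger_gap": finger opening in m; "gripper_force": force on a finger pad.
Only numpy, scipy, OpenCV 4.12 (cv2) and the standard library are available. Lean on these libraries where they do the work, as an engineer would, in place of code of your own. Each camera call takes 0.05 s, during which the arm holds its last target. There are 200 camera calls.

## Working session

There is one attempt and no reset: what is moved stays moved. The work goes in short steps, Python scripts to look and compute and a tool call to move; the robot and the scene stay as the last step left them, time stands still between calls to the robot, and variables do not carry over. Pictures are saved under pics/ and viewed, at most 10 in all, crops included, and the job is handed in when it is done.

Besides the shell and the picture viewer there is one more tool, called after ">>>" as name(argument=value, ...), one argument or row to a line, values as JSON. apply_moves: Moves the arm, as the interface text tells. Its arguments: {"type":"object","properties":{"series":{"type":"array"},"squeeze":{"type":"number"}},"required":["series"]}

```bash
mkdir -p pics; ls
python3 - <<'E'
from bench import *
import cv2,numpy as np
print(tips_ahead if not callable(tips_ahead) else tips_ahead())
s=observe();print(s)
for n in("top","side"):
    c=capture(n);cv2.imwrite(f"pics/{n}0.png",c["pixels"][:,:,::-1]);print(n,c["intrinsics"],c["origin"],c["attitude"])
E
```

```text
pics
0.025
{'time': 0.0, 'q': array([-9.52269354e-01,  4.08057526e-02,  8.37985905e-02, -4.74781031e-04,
       -1.61550525e+00, -3.33684659e-01]), 'qvel': array([-2.08267951e-04, -5.62999248e-05,  1.64984540e-04,  1.90124217e-03,
        1.28377524e-03,  3.82960807e-05]), 'effort': array([-5.58511201e-04, -3.68199134e+01,  3.47423780e+01,  6.93231627e+00,
       -5.30162491e-03,  3.50909249e-05]), 'ee_pos': array([ 0.16858318, -0.57548594,  0.23327339]), 'orientation': array([[-9.59700092e-01, -2.81025556e-01, -6.08617011e-04],
       [-2.81026192e-01,  9.59698640e-01,  1.67317616e-03],
       [ 1.13883656e-04,  1.77678464e-03, -9.99998415e-01]]), 'wrist_force': array([-0.81428003,  0.17858134,  1.03432713]), 'moment': array([ 0.02162549, -0.04912654,  0.01025633]), 'gripper_force': 0.0, 'finger_gap': 0.08525416134676672}
top [[541.74378737   0.         320.30790678]
 [  0.         541.74378737 247.74966005]
 [  0.           0.           1.        ]] [0.37544735 0.26820803 1.20441394] [[ 9.24232326e-04 -9.96948196e-01  7.80604912e-02]
 [-9.99991374e-01 -6.05314542e-04  4.10908398e-03]
 [-4.04929271e-03 -7.80636157e-02 -9.96940156e-01]]
side [[545.1507701    0.         318.11610231]
 [  0.         545.1507701  234.95197951]
 [  0.           0.           1.        ]] [ 0.41841191 -0.36410494  0.86707095] [[ 0.99176262 -0.10707169  0.07030338]
 [-0.12712969 -0.75575151  0.64239995]
 [-0.01565096 -0.6460459  -0.76313809]]
```

View pics/top0.png

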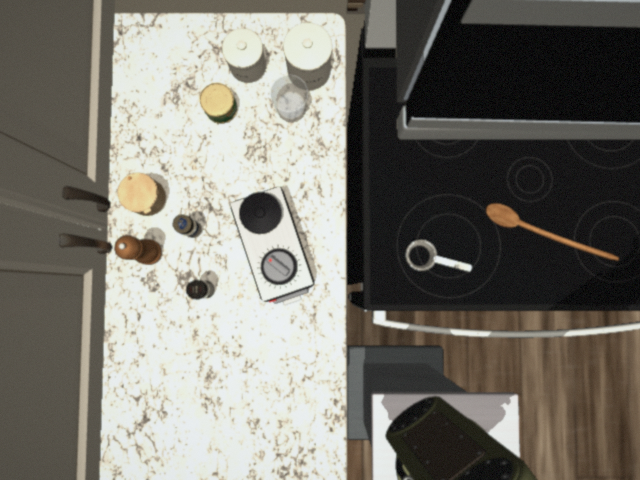

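View pics/side0.png

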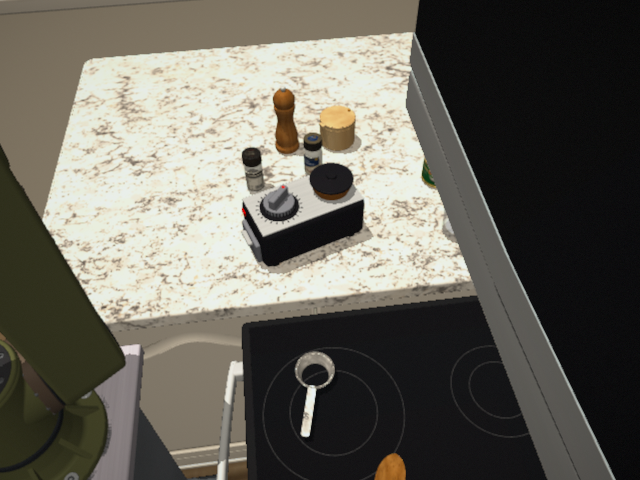

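Top view: dial at about (279,266), hopper lid at (260,212). Side view: dial at about (279,203), hopper lid at (331,181). I'll measure the dial and bar on crops.

```bash
cat > h.py <<'E'
import numpy as np
def ray(c,u,v):
    d=np.asarray(c["attitude"])@np.linalg.inv(c["intrinsics"])@np.array([u,v,1.]);return np.asarray(c["origin"]),d
def onz(c,u,v,z):
    o,d=ray(c,u,v);return o+d*(z-o[2])/d[2]
def tri(c1,p1,c2,p2):
    o1,d1=ray(c1,*p1);o2,d2=ray(c2,*p2)
    t=np.linalg.lstsq(np.c_[d1,-d2],o2-o1,rcond=None)[0]
    a=o1+t[0]*d1;b=o2+t[1]*d2;return (a+b)/2,np.linalg.norm(a-b)
E
python3 - <<'E'
from bench import *
from h import *
import cv2
T=capture("top");S=capture("side")
a=cv2.resize(T["pixels"][235:300,240:320],(400*1,325),interpolation=cv2.INTER_CUBIC)
b=cv2.resize(S["pixels"][170:235,240:320],(400,325),interpolation=cv2.INTER_CUBIC)
cv2.imwrite("pics/crop.png",np.hstack([a,b])[:,:,::-1])
for c,(x0,y0,x1,y1) in((T,(225,180,320,305)),(S,(235,150,370,250))):
    p=c["pixels"][y0:y1,x0:x1].astype(int)
    m=((p[...,0]>p[...,1]+60)&(p[...,0]>p[...,2]+60)).astype(np.uint8)
    n,_,st,ce=cv2.connectedComponentsWithStats(m)
    for i in range(1,n):print("red",st[i,4],ce[i]+[x0,y0])
    print(onz(c,*(ce[1]+[x0,y0]),.145))
# lid ellipse in top: dark
g=T["pixels"][180:245,230:290].max(2);n,_,st,ce=cv2.connectedComponentsWithStats((g<70).astype(np.uint8))
for i in range(1,n):
    if st[i,4]>100:print(st[i],ce[i]+[230,180],onz(T,*(ce[i]+[230,180]),.144))
print(onz(T,279,266,.123),onz(S,279,205,.123))
E
```

```text
red 8 [269.875 259.875]
red 13 [272.53846154 300.07692308]
[0.43451487 0.37134502 0.145     ]
red 7 [282.71428571 186.42857143]
red 21 [243.61904762 211.52380952]
[0.43422326 0.37160238 0.145     ]
[  10   13   41   40 1296] [260.00694444 212.46373457] [0.52828656 0.39170122 0.144     ]
[0.4235027  0.35515082 0.123     ] [0.4235577  0.34568244 0.123     ]
```

View pics/crop.png

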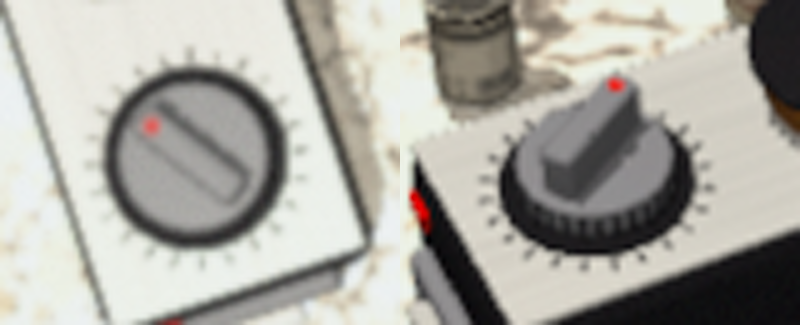

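Run:
```python
from bench import *
from h import *
import cv2
T=capture("top");S=capture("side")
def ang(c,p,q,z):
    a=onz(c,*p,z);b=onz(c,*q,z);d=b-a;print(a[:2].round(4),b[:2].round(4),np.degrees(np.arctan2(d[1],d[0])).round(1),np.hypot(*d[:2]).round(4))
t=lambda x,y:(240+x/5,235+y/5); s=lambda x,y:(240+(x-400)/5,170+y/5)
ang(T,t(250,180),t(160,100),.145);ang(T,t(232,205),t(145,125),.145);ang(S,s(572,165),s(640,85),.145);ang(S,s(542,155),s(605,78),.145)
# skirt ring
for c,(x0,y0,x1,y1) in((T,(255,244,303,289)),(S,(255,180,300,225))):
    g=c["pixels"][y0:y1,x0:x1].max(2);m=(g<90).astype(np.uint8)
    n,l,st,ce=cv2.connectedComponentsWithStats(m);i=1+np.argmax(st[1:,4])
    k=cv2.findContours((l==i).astype(np.uint8),0,1)[0];k=max(k,key=len);e=cv2.fitEllipse(cv2.convexHull(k));print(e[0][0]+x0,e[0][1]+y0,e[1],onz(c,e[0][0]+x0,e[0][1]+y0,.115))
a=cv2.resize(T["pixels"][248:286,258:300],None,fx=14,fy=14,interpolation=cv2.INTER_CUBIC)
cv2.imwrite("pics/crop2.png",a[:,:,::-1])
```

```text
[0.4128 0.3318] [0.4441 0.3673] 48.5 0.0473
[0.403  0.3388] [0.4343 0.3731] 47.6 0.0464
[0.4155 0.3309] [0.4439 0.3687] 53.0 0.0473
[0.4049 0.3375] [0.4312 0.3743] 54.4 0.0452
278.6324691772461 266.143253326416 (34.757808685302734, 35.34843444824219) [0.42356925 0.35653186 0.115     ]
278.954402923584 206.24429321289062 (28.568675994873047, 38.93753433227539) [0.42326433 0.35009091 0.115     ]
```

View pics/crop2.png

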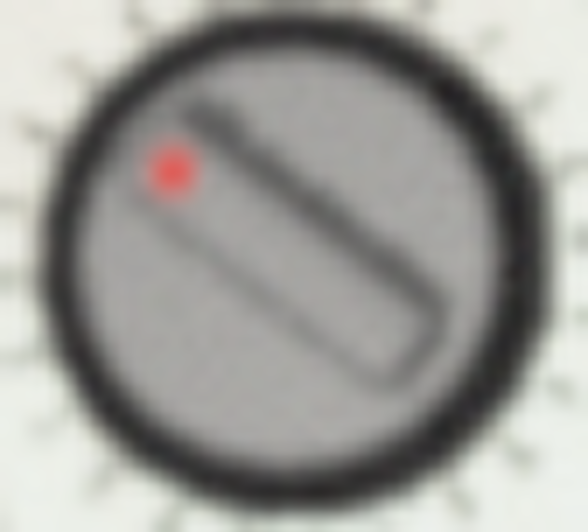

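The bar's top face runs from the red dot at crop pixel (172,172) to its end at (415,350). That puts the bar's yaw at about 53.5° and the axis near (0.424, 0.3555). The lid is 112 mm from there, which matches. I'll move over it along a path that keeps reach above 0.35 m.

>>> apply_moves(
  series=[
    {"dx": -0.262, "dy": 0.247, "claw": 100},
    {"dx": -0.262, "dy": 0.247, "claw": 100},
    {"dx": -0.262, "dy": 0.247, "claw": 100},
    {"dx": -0.262, "dy": 0.247, "claw": 100},
    {"dx": -0.262, "dy": 0.247, "claw": 100},
    {"dx": -0.262, "dy": 0.247, "claw": 100},
    {"dx": -0.262, "dy": 0.247, "claw": 100},
    {"dx": -0.1775, "dy": 0.353, "claw": 100},
    {"dx": -0.1775, "dy": 0.353, "claw": 100},
    {"dx": -0.1775, "dy": 0.353, "claw": 100},
    {"dx": -0.1775, "dy": 0.353, "claw": 100},
    {"dx": -0.1775, "dy": 0.353, "claw": 100},
  ],
  squeeze=40,
)

```text
invalid input
```

>>> apply_moves(
  series=[
    {"dx": -0.1775, "dy": 0.353, "claw": 100},
    {"dx": -0.0957, "dy": 0.327, "claw": 100},
    {"dx": -0.0957, "dy": 0.327, "claw": 100},
    {"dx": -0.0957, "dy": 0.327, "claw": 100},
    {"dx": -0.0957, "dy": 0.327, "claw": 70},
    {"dx": -0.0957, "dy": 0.327, "claw": 70},
    {"az": -0.1111, "claw": 70},
    {"az": -0.1111, "claw": 70},
    {"az": -0.1111, "claw": 70},
    {"az": -0.1111, "claw": 70},
    {"az": -0.1111, "claw": 70},
    {"az": -0.1111, "claw": 70},
  ],
)

```text
invalid input
```

>>> apply_moves(
  series=[
    {"az": -0.1111, "claw": 70},
    {"az": -0.1111, "claw": 70},
    {"az": -0.1111, "claw": 70},
    {"az": -0.1111, "claw": 70},
    {"az": -0.1111, "claw": 70},
    {"az": -0.1111, "claw": 70},
    {"az": -0.1111, "claw": 70},
    {"az": -0.1111, "claw": 70},
    {"az": -0.1111, "claw": 70},
    {"az": -0.1111, "claw": 70},
    {"az": -0.1111, "claw": 70},
    {"az": -0.1111, "claw": 70},
  ],
)

```text
invalid input
```

>>> apply_moves(
  series=[
    {"dx": -0.262, "dy": 0.247, "dz": 0, "ax": 0, "ay": 0, "az": 0, "claw": 100},
    {"dx": -0.262, "dy": 0.247, "dz": 0, "ax": 0, "ay": 0, "az": 0, "claw": 100},
    {"dx": -0.262, "dy": 0.247, "dz": 0, "ax": 0, "ay": 0, "az": 0, "claw": 100},
    {"dx": -0.262, "dy": 0.247, "dz": 0, "ax": 0, "ay": 0, "az": 0, "claw": 100},
    {"dx": -0.262, "dy": 0.247, "dz": 0, "ax": 0, "ay": 0, "az": 0, "claw": 100},
    {"dx": -0.262, "dy": 0.247, "dz": 0, "ax": 0, "ay": 0, "az": 0, "claw": 100},
    {"dx": -0.262, "dy": 0.247, "dz": 0, "ax": 0, "ay": 0, "az": 0, "claw": 100},
    {"dx": -0.178, "dy": 0.353, "dz": 0, "ax": 0, "ay": 0, "az": 0, "claw": 100},
    {"dx": -0.178, "dy": 0.353, "dz": 0, "ax": 0, "ay": 0, "az": 0, "claw": 100},
    {"dx": -0.178, "dy": 0.353, "dz": 0, "ax": 0, "ay": 0, "az": 0, "claw": 100},
    {"dx": -0.178, "dy": 0.353, "dz": 0, "ax": 0, "ay": 0, "az": 0, "claw": 100},
    {"dx": -0.178, "dy": 0.353, "dz": 0, "ax": 0, "ay": 0, "az": 0, "claw": 100},
  ],
  squeeze=40,
)

```text
time: 1.8
ee_pos: [0.4133, 0.044, 0.2347]
orientation: [[-0.96, -0.282, 0.001], [-0.282, 0.96, 0.001], [-0.001, 0.0, -1.0]]
wrist_force: [2.2, -0.5, 0.2]
finger_gap: 0.0855
gripper_force: 0.0
```

>>> apply_moves(
  series=[
    {"dx": -0.178, "dy": 0.353, "dz": 0, "ax": 0, "ay": 0, "az": 0, "claw": 70},
    {"dx": -0.096, "dy": 0.327, "dz": 0, "ax": 0, "ay": 0, "az": 0, "claw": 70},
    {"dx": -0.096, "dy": 0.327, "dz": 0, "ax": 0, "ay": 0, "az": 0, "claw": 70},
    {"dx": -0.096, "dy": 0.327, "dz": 0, "ax": 0, "ay": 0, "az": 0, "claw": 70},
    {"dx": -0.096, "dy": 0.327, "dz": 0, "ax": 0, "ay": 0, "az": 0, "claw": 70},
    {"dx": -0.096, "dy": 0.327, "dz": 0, "ax": 0, "ay": 0, "az": 0, "claw": 70},
    {"dx": 0, "dy": 0, "dz": 0, "ax": 0, "ay": 0, "az": -0.111, "claw": 70},
    {"dx": 0, "dy": 0, "dz": 0, "ax": 0, "ay": 0, "az": -0.111, "claw": 70},
    {"dx": 0, "dy": 0, "dz": 0, "ax": 0, "ay": 0, "az": -0.111, "claw": 70},
    {"dx": 0, "dy": 0, "dz": 0, "ax": 0, "ay": 0, "az": -0.111, "claw": 70},
    {"dx": 0, "dy": 0, "dz": 0, "ax": 0, "ay": 0, "az": -0.111, "claw": 70},
    {"dx": 0, "dy": 0, "dz": 0, "ax": 0, "ay": 0, "az": -0.111, "claw": 70},
  ],
)

```text
time: 3.3
ee_pos: [0.4244, 0.3559, 0.2343]
orientation: [[-0.232, -0.973, -0.0], [-0.973, 0.232, 0.0], [-0.0, 0.0, -1.0]]
wrist_force: [-0.4, -0.1, 1.6]
finger_gap: 0.06
gripper_force: 0.0
```

>>> apply_moves(
  series=[
    {"dx": 0, "dy": 0, "dz": 0, "ax": 0, "ay": 0, "az": -0.111, "claw": 70},
    {"dx": 0, "dy": 0, "dz": 0, "ax": 0, "ay": 0, "az": -0.111, "claw": 70},
    {"dx": 0, "dy": 0, "dz": 0, "ax": 0, "ay": 0, "az": -0.111, "claw": 70},
    {"dx": 0, "dy": 0, "dz": 0, "ax": 0, "ay": 0, "az": -0.111, "claw": 70},
    {"dx": 0, "dy": 0, "dz": 0, "ax": 0, "ay": 0, "az": -0.111, "claw": 70},
    {"dx": 0, "dy": 0, "dz": 0, "ax": 0, "ay": 0, "az": -0.111, "claw": 70},
    {"dx": 0, "dy": 0, "dz": 0, "ax": 0, "ay": 0, "az": -0.111, "claw": 70},
    {"dx": 0, "dy": 0, "dz": 0, "ax": 0, "ay": 0, "az": -0.111, "claw": 70},
    {"dx": 0, "dy": 0, "dz": 0, "ax": 0, "ay": 0, "az": -0.111, "claw": 70},
    {"dx": 0, "dy": 0, "dz": 0, "ax": 0, "ay": 0, "az": -0.111, "claw": 70},
    {"dx": 0, "dy": 0, "dz": 0, "ax": 0, "ay": 0, "az": -0.111, "claw": 70},
    {"dx": 0, "dy": 0, "dz": 0, "ax": 0, "ay": 0, "az": -0.111, "claw": 70},
  ],
)

```text
time: 4.8
ee_pos: [0.4244, 0.3559, 0.2342]
orientation: [[0.959, 0.283, -0.0], [0.283, -0.959, -0.0], [-0.0, -0.0, -1.0]]
wrist_force: [-0.5, -0.3, -0.5]
finger_gap: 0.0601
gripper_force: 0.0
```

```bash
cat > o.py <<'E'
from bench import observe
import numpy as np
s=observe();R=s["orientation"]
print("t",round(s["time"],3),"p",s["ee_pos"].round(4),"yaw",np.degrees(np.arctan2(R[1,0],R[0,0])).round(2),"F",s["wrist_force"].round(1),"M",s["moment"].round(3),"gap",round(s["finger_gap"],4),"g",round(s["gripper_force"],1),"q6",s["q"][5].round(3),"e6",s["effort"][5].round(3))
E
python3 o.py
```

```text
t 4.8 p [0.4244 0.3559 0.2342] yaw 16.47 F [-0.5 -0.3 -0.5] M [0.009 0.03  0.03 ] gap 0.0601 g 0.0 q6 0.798 e6 -1.85
```

>>> apply_moves(
  series=[
    {"dx": 0, "dy": 0, "dz": 0, "ax": 0, "ay": 0, "az": -0.103, "claw": 70},
    {"dx": 0, "dy": 0, "dz": 0, "ax": 0, "ay": 0, "az": -0.103, "claw": 70},
    {"dx": 0, "dy": 0, "dz": 0, "ax": 0, "ay": 0, "az": -0.103, "claw": 70},
    {"dx": 0, "dy": 0, "dz": 0, "ax": 0, "ay": 0, "az": -0.103, "claw": 70},
    {"dx": 0, "dy": 0, "dz": 0.13, "ax": 0, "ay": 0, "az": 0, "claw": 70},
    {"dx": 0, "dy": 0, "dz": 0.13, "ax": 0, "ay": 0, "az": 0, "claw": 70},
    {"dx": 0, "dy": 0, "dz": 0.13, "ax": 0, "ay": 0, "az": 0, "claw": 70},
    {"dx": 0, "dy": 0, "dz": 0.13, "ax": 0, "ay": 0, "az": 0, "claw": 50},
    {"dx": 0, "dy": 0, "dz": 0, "ax": 0, "ay": 0, "az": 0, "claw": 40},
    {"dx": 0, "dy": 0, "dz": 0, "ax": 0, "ay": 0, "az": 0, "claw": 40},
  ],
)

```text
time: 6.05
ee_pos: [0.4248, 0.3561, 0.157]
orientation: [[0.599, 0.801, 0.001], [0.801, -0.599, 0.001], [0.001, 0.0, -1.0]]
wrist_force: [0.3, -0.3, 0.6]
finger_gap: 0.0342
gripper_force: 0.0
```

```bash
python3 o.py
python3 - <<'E'
from bench import *
import cv2
c=capture("side")["pixels"][110:260,200:400]
cv2.imwrite("pics/g1.png",cv2.resize(c,(800,600),interpolation=cv2.INTER_CUBIC)[:,:,::-1])
E
```

```text
t 6.05 p [0.4248 0.3561 0.157 ] yaw 53.21 F [ 0.3 -0.3  0.6] M [ 0.027 -0.084 -0.043] gap 0.0342 g 0.0 q6 1.439 e6 -0.004
```

View pics/g1.png

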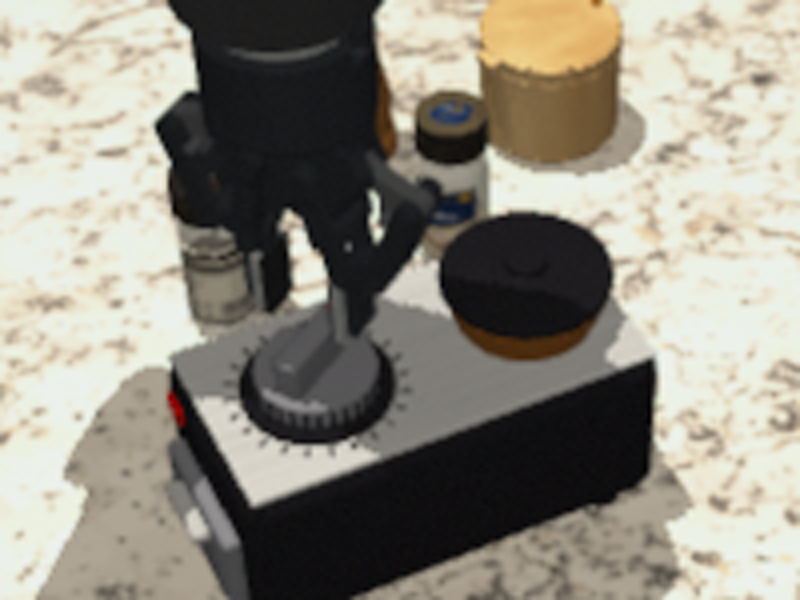

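The side view shows the fingers on either side of the bar, slightly toward the dot end, with pad bottoms at about (268,305) and (350,335). I'll shift 2.4 mm back along the bar and close.

>>> apply_moves(
  series=[
    {"dx": -0.016, "dy": 0, "dz": 0.02, "ax": 0, "ay": 0, "az": 0, "claw": 40},
    {"dx": 0, "dy": 0, "dz": 0, "ax": 0, "ay": 0, "az": 0, "claw": 0},
    {"dx": 0, "dy": 0, "dz": 0, "ax": 0, "ay": 0, "az": 0, "claw": 0},
    {"dx": 0, "dy": 0, "dz": 0, "ax": 0, "ay": 0, "az": 0, "claw": 0},
    {"dx": 0, "dy": 0, "dz": 0, "ax": 0, "ay": 0, "az": 0, "claw": 0},
    {"dx": 0, "dy": 0, "dz": 0, "ax": 0, "ay": 0, "az": 0, "claw": 0},
  ],
  squeeze=40,
)

```text
time: 6.85
ee_pos: [0.423, 0.354, 0.1533]
orientation: [[0.599, 0.801, -0.0], [0.801, -0.599, 0.0], [0.0, -0.0, -1.0]]
wrist_force: [0.1, -0.3, -0.4]
finger_gap: 0.0001
gripper_force: 0.0
```

```bash
python3 o.py
```

```text
t 6.85 p [0.423  0.354  0.1533] yaw 53.22 F [ 0.1 -0.3 -0.4] M [ 0.068  0.046 -0.049] gap 0.0001 g 0.0 q6 1.439 e6 -0.0
```

Run:
```python
from bench import *
import cv2,numpy as np
S=capture("side");T=capture("top")
def pr(c,p): 
    v=np.asarray(c["attitude"]).T@(np.array(p)-c["origin"]);v=c["intrinsics"]@v;return (v[:2]/v[2]).round(1)
for z in(.153,.128):print(pr(S,[.423,.354,z]),pr(T,[.423,.354,z]))
a=cv2.resize(S["pixels"][160:240,230:330],(500,400),interpolation=cv2.INTER_CUBIC)
b=cv2.resize(T["pixels"][220:300,240:300],(300,400),interpolation=cv2.INTER_CUBIC)
cv2.imwrite("pics/g2.png",np.hstack([a,b])[:,:,::-1]);print(tips_ahead)
```

```text
[277.2 190.6] [278.4 265.6]
[278.2 200. ] [279.4 266.1]
0.025
```

View pics/g2.png

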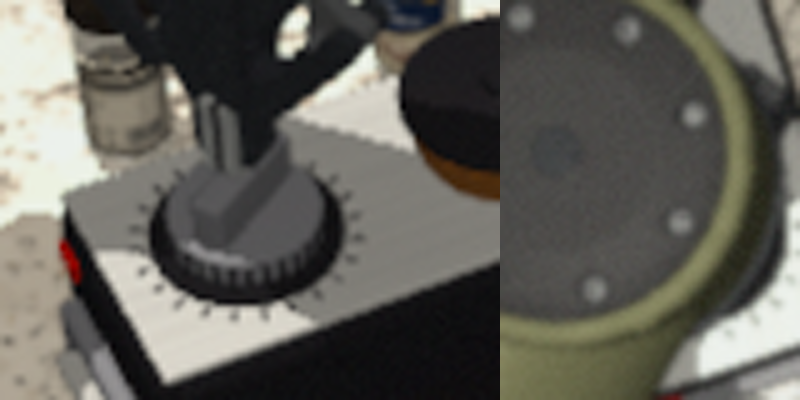

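The fingers shut on top of the bar, with the tips at pixel (277,194), so they sit near z ≈ 0.145–0.15, higher than tips_ahead suggests. I'll reopen, go 10 mm lower and close while checking the force.

>>> apply_moves(
  series=[
    {"dx": 0, "dy": 0, "dz": 0, "ax": 0, "ay": 0, "az": 0, "claw": 45},
    {"dx": 0, "dy": 0, "dz": 0, "ax": 0, "ay": 0, "az": 0, "claw": 45},
    {"dx": 0, "dy": 0, "dz": 0, "ax": 0, "ay": 0, "az": 0, "claw": 45},
    {"dx": 0, "dy": 0, "dz": 0.033, "ax": 0, "ay": 0, "az": 0, "claw": 45},
    {"dx": 0, "dy": 0, "dz": 0.033, "ax": 0, "ay": 0, "az": 0, "claw": 45},
  ],
)

```text
time: 7.58
ee_pos: [0.4229, 0.354, 0.1429]
orientation: [[0.599, 0.801, -0.0], [0.801, -0.599, -0.0], [-0.0, -0.0, -1.0]]
wrist_force: [-0.6, 0.4, 0.3]
finger_gap: 0.0385
gripper_force: 0.0
```

>>> apply_moves(
  series=[
    {"dx": 0, "dy": 0, "dz": 0, "ax": 0, "ay": 0, "az": 0, "claw": 0},
    {"dx": 0, "dy": 0, "dz": 0, "ax": 0, "ay": 0, "az": 0, "claw": 0},
    {"dx": 0, "dy": 0, "dz": 0, "ax": 0, "ay": 0, "az": 0, "claw": 0},
    {"dx": 0, "dy": 0, "dz": 0, "ax": 0, "ay": 0, "az": 0, "claw": 0},
    {"dx": 0, "dy": 0, "dz": 0, "ax": 0, "ay": 0, "az": 0, "claw": 0},
  ],
)

```text
time: 8.2
ee_pos: [0.4226, 0.3541, 0.1432]
orientation: [[0.599, 0.801, -0.001], [0.801, -0.599, 0.0], [-0.0, -0.001, -1.0]]
wrist_force: [-3.9, 1.8, -0.9]
finger_gap: 0.0125
gripper_force: 41.0
```

```bash
python3 o.py
```

```text
t 8.2 p [0.4226 0.3541 0.1432] yaw 53.23 F [-3.9  1.8 -0.9] M [0.362 1.629 0.021] gap 0.0125 g 41.0 q6 1.439 e6 -0.013
```

>>> apply_moves(
  series=[
    {"dx": 0, "dy": 0, "dz": 0, "ax": 0, "ay": 0, "az": 0, "claw": 35},
    {"dx": 0, "dy": 0, "dz": 0, "ax": 0, "ay": 0, "az": 0, "claw": 35},
    {"dx": 0, "dy": -0.004, "dz": 0.02, "ax": 0, "ay": 0, "az": 0, "claw": 35},
    {"dx": 0, "dy": 0, "dz": 0.02, "ax": 0, "ay": 0, "az": 0, "claw": 35},
    {"dx": 0, "dy": 0, "dz": 0, "ax": 0, "ay": 0, "az": 0, "claw": 35},
  ],
)

```text
time: 8.82
ee_pos: [0.4224, 0.3542, 0.137]
orientation: [[0.599, 0.801, -0.0], [0.801, -0.599, -0.001], [-0.001, 0.0, -1.0]]
wrist_force: [-1.0, -0.4, 0.3]
finger_gap: 0.0296
gripper_force: 0.0
```

>>> apply_moves(
  series=[
    {"dx": 0, "dy": 0, "dz": 0, "ax": 0, "ay": 0, "az": 0, "claw": 0},
    {"dx": 0, "dy": 0, "dz": 0, "ax": 0, "ay": 0, "az": 0, "claw": 0},
    {"dx": 0, "dy": 0, "dz": 0, "ax": 0, "ay": 0, "az": 0, "claw": 0},
    {"dx": 0, "dy": 0, "dz": 0, "ax": 0, "ay": 0, "az": 0, "claw": 0},
  ],
)

```text
time: 9.32
ee_pos: [0.4224, 0.3546, 0.1376]
orientation: [[0.599, 0.801, -0.0], [0.801, -0.599, 0.001], [0.0, -0.0, -1.0]]
wrist_force: [-2.0, 1.2, 1.2]
finger_gap: 0.0127
gripper_force: 42.8
```

```bash
python3 o.py;python3 - <<'E'
from bench import *
import cv2
S=capture("side")
cv2.imwrite("pics/g3.png",cv2.resize(S["pixels"][160:240,230:330],(500,400),interpolation=cv2.INTER_CUBIC)[:,:,::-1])
E
```

```text
t 9.325 p [0.4224 0.3546 0.1376] yaw 53.23 F [-2.   1.2  1.2] M [0.233 0.839 0.024] gap 0.0127 g 42.8 q6 1.437 e6 -0.004
```

View pics/g3.png

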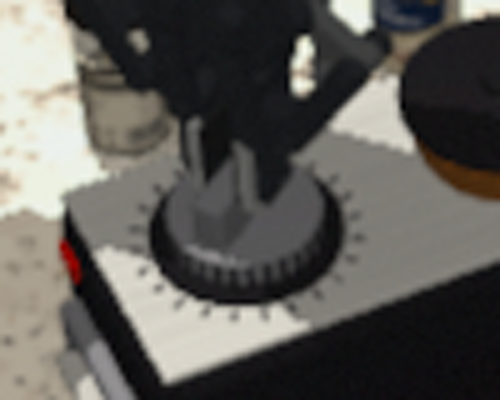

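The grip is good: the pads straddle the bar's middle at about (235,180). Now I'll turn clockwise in small steps, reading the moment each time. The first 2 clicks are certainly free of the stop.

>>> apply_moves(
  series=[
    {"dx": 0, "dy": 0, "dz": 0, "ax": 0, "ay": 0, "az": 0.033, "claw": 0},
    {"dx": 0, "dy": 0, "dz": 0, "ax": 0, "ay": 0, "az": 0, "claw": 0},
  ],
)

```text
time: 9.62
ee_pos: [0.4224, 0.3546, 0.1376]
orientation: [[0.639, 0.769, -0.0], [0.769, -0.639, 0.001], [0.0, -0.0, -1.0]]
wrist_force: [-3.7, 0.4, 2.4]
finger_gap: 0.0128
gripper_force: 42.9
```

```bash
python3 o.py
```

```text
t 9.625 p [0.4224 0.3546 0.1376] yaw 50.28 F [-3.7  0.4  2.4] M [0.386 1.101 0.035] gap 0.0128 g 42.9 q6 1.386 e6 -0.288
```

>>> apply_moves(
  series=[
    {"dx": 0, "dy": 0, "dz": 0, "ax": 0, "ay": 0, "az": 0.033, "claw": 0},
    {"dx": 0, "dy": 0, "dz": 0, "ax": 0, "ay": 0, "az": 0, "claw": 0},
  ],
)

```text
time: 9.88
ee_pos: [0.4223, 0.3546, 0.1376]
orientation: [[0.677, 0.736, -0.0], [0.736, -0.677, 0.001], [0.0, -0.001, -1.0]]
wrist_force: [-4.0, 1.2, 2.3]
finger_gap: 0.0126
gripper_force: 43.0
```

```bash
python3 o.py
```

```text
t 9.875 p [0.4223 0.3546 0.1376] yaw 47.36 F [-4.   1.2  2.3] M [ 0.587  1.334 -0.034] gap 0.0126 g 43.0 q6 1.335 e6 -0.283
```

>>> apply_moves(
  series=[
    {"dx": 0, "dy": 0, "dz": 0, "ax": 0, "ay": 0, "az": 0.033, "claw": 0},
    {"dx": 0, "dy": 0, "dz": 0, "ax": 0, "ay": 0, "az": 0, "claw": 0},
  ],
)

```text
time: 10.12
ee_pos: [0.4223, 0.3546, 0.1376]
orientation: [[0.714, 0.7, -0.0], [0.7, -0.714, 0.001], [0.0, -0.001, -1.0]]
wrist_force: [-4.7, 0.5, 3.0]
finger_gap: 0.0129
gripper_force: 43.0
```

```bash
python3 o.py
```

```text
t 10.125 p [0.4223 0.3546 0.1376] yaw 44.42 F [-4.7  0.5  3. ] M [ 0.681  1.572 -0.01 ] gap 0.0129 g 43.0 q6 1.284 e6 -0.281
```

>>> apply_moves(
  series=[
    {"dx": 0, "dy": 0, "dz": 0, "ax": 0, "ay": 0, "az": 0.033, "claw": 0},
    {"dx": 0, "dy": 0, "dz": 0, "ax": 0, "ay": 0, "az": 0, "claw": 0},
  ],
)

```text
time: 10.38
ee_pos: [0.4223, 0.3547, 0.1376]
orientation: [[0.75, 0.662, -0.0], [0.662, -0.75, 0.001], [0.0, -0.001, -1.0]]
wrist_force: [-4.7, 1.9, 4.2]
finger_gap: 0.0127
gripper_force: 43.0
```

```bash
python3 o.py
```

```text
t 10.375 p [0.4223 0.3547 0.1376] yaw 41.45 F [-4.7  1.9  4.2] M [0.752 1.713 0.023] gap 0.0127 g 43.0 q6 1.232 e6 -0.224
```

>>> apply_moves(
  series=[
    {"dx": 0, "dy": 0, "dz": 0, "ax": 0, "ay": 0, "az": 0.033, "claw": 0},
    {"dx": 0, "dy": 0, "dz": 0, "ax": 0, "ay": 0, "az": 0, "claw": 0},
  ],
)

```text
time: 10.62
ee_pos: [0.4222, 0.3547, 0.1376]
orientation: [[0.782, 0.623, -0.0], [0.623, -0.782, 0.001], [0.0, -0.001, -1.0]]
wrist_force: [-5.1, 2.5, 3.0]
finger_gap: 0.0124
gripper_force: 43.1
```

```bash
python3 o.py
```

```text
t 10.625 p [0.4222 0.3547 0.1376] yaw 38.51 F [-5.1  2.5  3. ] M [0.811 1.771 0.185] gap 0.0124 g 43.1 q6 1.18 e6 -0.437
```

>>> apply_moves(
  series=[
    {"dx": 0, "dy": 0, "dz": 0, "ax": 0, "ay": 0, "az": 0.033, "claw": 0},
    {"dx": 0, "dy": 0, "dz": 0, "ax": 0, "ay": 0, "az": 0, "claw": 0},
  ],
)

```text
time: 10.88
ee_pos: [0.4222, 0.3548, 0.1376]
orientation: [[0.813, 0.582, -0.0], [0.582, -0.813, 0.001], [0.0, -0.001, -1.0]]
wrist_force: [-4.7, 2.5, 3.5]
finger_gap: 0.0127
gripper_force: 43.3
```

```bash
python3 o.py
```

```text
t 10.875 p [0.4222 0.3548 0.1376] yaw 35.58 F [-4.7  2.5  3.5] M [0.801 1.758 0.519] gap 0.0127 g 43.3 q6 1.129 e6 -0.718
```

>>> apply_moves(
  series=[
    {"dx": 0, "dy": 0, "dz": 0, "ax": 0, "ay": 0, "az": 0.033, "claw": 0},
    {"dx": 0, "dy": 0, "dz": 0, "ax": 0, "ay": 0, "az": 0, "claw": 0},
  ],
)

```text
time: 11.12
ee_pos: [0.4221, 0.3549, 0.1376]
orientation: [[0.843, 0.538, -0.0], [0.538, -0.843, 0.001], [0.0, -0.001, -1.0]]
wrist_force: [-5.2, 2.3, 2.9]
finger_gap: 0.0127
gripper_force: 43.1
```

```bash
python3 o.py
```

```text
t 11.125 p [0.4221 0.3549 0.1376] yaw 32.55 F [-5.2  2.3  2.9] M [0.999 1.956 0.004] gap 0.0127 g 43.1 q6 1.076 e6 -0.224
```

>>> apply_moves(
  series=[
    {"dx": 0, "dy": 0, "dz": 0, "ax": 0, "ay": 0, "az": 0.033, "claw": 0},
    {"dx": 0, "dy": 0, "dz": 0, "ax": 0, "ay": 0, "az": 0, "claw": 0},
  ],
)

```text
time: 11.38
ee_pos: [0.4221, 0.355, 0.1376]
orientation: [[0.87, 0.494, -0.001], [0.494, -0.87, 0.001], [0.0, -0.001, -1.0]]
wrist_force: [-6.6, 2.6, 3.5]
finger_gap: 0.0127
gripper_force: 43.1
```

```bash
python3 o.py
```

```text
t 11.375 p [0.4221 0.355  0.1376] yaw 29.59 F [-6.6  2.6  3.5] M [1.091 2.08  0.039] gap 0.0127 g 43.1 q6 1.024 e6 -0.227
```

Snap 1 came between 35.6° and 32.6°, and the slope is about 6.4 N m/rad. The next notch still cannot be the stop.

>>> apply_moves(
  series=[
    {"dx": 0, "dy": 0, "dz": 0, "ax": 0, "ay": 0, "az": 0.033, "claw": 0},
    {"dx": 0, "dy": 0, "dz": 0, "ax": 0, "ay": 0, "az": 0, "claw": 0},
  ],
)

```text
time: 11.62
ee_pos: [0.422, 0.3551, 0.1376]
orientation: [[0.894, 0.448, -0.001], [0.448, -0.894, 0.002], [0.0, -0.002, -1.0]]
wrist_force: [-5.4, 4.2, 3.8]
finger_gap: 0.0126
gripper_force: 43.1
```

```bash
python3 o.py
```

```text
t 11.625 p [0.422  0.3551 0.1376] yaw 26.62 F [-5.4  4.2  3.8] M [1.206 2.094 0.046] gap 0.0126 g 43.1 q6 0.973 e6 -0.227
```

>>> apply_moves(
  series=[
    {"dx": 0, "dy": 0, "dz": 0, "ax": 0, "ay": 0, "az": 0.033, "claw": 0},
    {"dx": 0, "dy": 0, "dz": 0, "ax": 0, "ay": 0, "az": 0, "claw": 0},
  ],
)

```text
time: 11.88
ee_pos: [0.422, 0.3551, 0.1376]
orientation: [[0.916, 0.402, -0.001], [0.402, -0.916, 0.002], [0.0, -0.002, -1.0]]
wrist_force: [-5.8, 3.0, 4.2]
finger_gap: 0.0128
gripper_force: 43.1
```

```bash
python3 o.py
```

```text
t 11.875 p [0.422  0.3551 0.1376] yaw 23.67 F [-5.8  3.   4.2] M [1.225 2.171 0.282] gap 0.0128 g 43.1 q6 0.921 e6 -0.431
```

>>> apply_moves(
  series=[
    {"dx": 0, "dy": 0, "dz": 0, "ax": 0, "ay": 0, "az": 0.022, "claw": 0},
    {"dx": 0, "dy": 0, "dz": 0, "ax": 0, "ay": 0, "az": 0, "claw": 0},
  ],
)

```text
time: 12.12
ee_pos: [0.422, 0.3552, 0.1376]
orientation: [[0.929, 0.37, -0.001], [0.37, -0.929, 0.002], [0.0, -0.002, -1.0]]
wrist_force: [-6.7, 4.1, 2.7]
finger_gap: 0.0131
gripper_force: 43.2
```

```bash
python3 o.py
```

```text
t 12.125 p [0.422  0.3552 0.1376] yaw 21.73 F [-6.7  4.1  2.7] M [1.17  2.09  0.397] gap 0.0131 g 43.2 q6 0.887 e6 -0.55
```

>>> apply_moves(
  series=[
    {"dx": 0, "dy": 0, "dz": 0, "ax": 0, "ay": 0, "az": 0.022, "claw": 0},
    {"dx": 0, "dy": 0, "dz": 0, "ax": 0, "ay": 0, "az": 0, "claw": 0},
  ],
)

```text
time: 12.38
ee_pos: [0.4219, 0.3553, 0.1376]
orientation: [[0.941, 0.337, -0.001], [0.337, -0.941, 0.002], [0.0, -0.002, -1.0]]
wrist_force: [-6.3, 4.0, 2.9]
finger_gap: 0.013
gripper_force: 43.1
```

```bash
python3 o.py
```

```text
t 12.375 p [0.4219 0.3553 0.1376] yaw 19.71 F [-6.3  4.   2.9] M [1.394 2.292 0.045] gap 0.013 g 43.1 q6 0.852 e6 -0.129
```

Snap 2 came at about 20.5°. The next notch may be the stop, so I'll use finer steps near contact, expected around 11–12°.

>>> apply_moves(
  series=[
    {"dx": 0, "dy": 0, "dz": 0, "ax": 0, "ay": 0, "az": 0.033, "claw": 0},
    {"dx": 0, "dy": 0, "dz": 0, "ax": 0, "ay": 0, "az": 0.028, "claw": 0},
    {"dx": 0, "dy": 0, "dz": 0, "ax": 0, "ay": 0, "az": 0, "claw": 0},
  ],
)

```text
time: 12.75
ee_pos: [0.4219, 0.3555, 0.1376]
orientation: [[0.969, 0.245, -0.001], [0.245, -0.969, 0.002], [-0.0, -0.002, -1.0]]
wrist_force: [-6.4, 4.4, 4.0]
finger_gap: 0.0127
gripper_force: 43.1
```

```bash
python3 o.py
```

```text
t 12.75 p [0.4219 0.3555 0.1376] yaw 14.21 F [-6.4  4.4  4. ] M [1.542 2.341 0.012] gap 0.0127 g 43.1 q6 0.756 e6 -0.201
```

>>> apply_moves(
  series=[
    {"dx": 0, "dy": 0, "dz": 0, "ax": 0, "ay": 0, "az": 0.022, "claw": 0},
    {"dx": 0, "dy": 0, "dz": 0, "ax": 0, "ay": 0, "az": 0, "claw": 0},
  ],
)

```text
time: 13.0
ee_pos: [0.4219, 0.3555, 0.1376]
orientation: [[0.977, 0.212, -0.001], [0.212, -0.977, 0.002], [-0.0, -0.003, -1.0]]
wrist_force: [-6.7, 4.6, 3.2]
finger_gap: 0.0127
gripper_force: 43.1
```

```bash
python3 o.py
```

```text
t 13.0 p [0.4219 0.3555 0.1376] yaw 12.24 F [-6.7  4.6  3.2] M [1.664 2.424 0.018] gap 0.0127 g 43.1 q6 0.721 e6 -0.156
```

>>> apply_moves(
  series=[
    {"dx": 0, "dy": 0, "dz": 0, "ax": 0, "ay": 0, "az": 0.022, "claw": 0},
    {"dx": 0, "dy": 0, "dz": 0, "ax": 0, "ay": 0, "az": 0, "claw": 0},
  ],
)

```text
time: 13.25
ee_pos: [0.4219, 0.3556, 0.1376]
orientation: [[0.984, 0.178, -0.001], [0.178, -0.984, 0.002], [-0.0, -0.003, -1.0]]
wrist_force: [-6.6, 4.8, 4.1]
finger_gap: 0.0128
gripper_force: 43.1
```

```bash
python3 o.py
```

```text
t 13.25 p [0.4219 0.3556 0.1376] yaw 10.28 F [-6.6  4.8  4.1] M [1.645 2.353 0.168] gap 0.0128 g 43.1 q6 0.687 e6 -0.266
```

>>> apply_moves(
  series=[
    {"dx": 0, "dy": 0, "dz": 0, "ax": 0, "ay": 0, "az": 0.011, "claw": 0},
    {"dx": 0, "dy": 0, "dz": 0, "ax": 0, "ay": 0, "az": 0, "claw": 0},
  ],
)

```text
time: 13.5
ee_pos: [0.4219, 0.3556, 0.1376]
orientation: [[0.987, 0.162, -0.001], [0.162, -0.987, 0.002], [-0.0, -0.003, -1.0]]
wrist_force: [-6.8, 5.5, 3.0]
finger_gap: 0.0128
gripper_force: 43.1
```

```bash
python3 o.py
```

```text
t 13.5 p [0.4219 0.3556 0.1376] yaw 9.32 F [-6.8  5.5  3. ] M [1.726 2.318 0.331] gap 0.0128 g 43.1 q6 0.67 e6 -0.371
```

>>> apply_moves(
  series=[
    {"dx": 0, "dy": 0, "dz": 0, "ax": 0, "ay": 0, "az": 0.011, "claw": 0},
    {"dx": 0, "dy": 0, "dz": 0, "ax": 0, "ay": 0, "az": 0, "claw": 0},
  ],
)

```text
time: 13.75
ee_pos: [0.4219, 0.3556, 0.1376]
orientation: [[0.989, 0.145, -0.0], [0.145, -0.989, 0.003], [-0.0, -0.003, -1.0]]
wrist_force: [-5.8, 4.6, 2.9]
finger_gap: 0.0125
gripper_force: 43.3
```

```bash
python3 o.py
```

```text
t 13.75 p [0.4219 0.3556 0.1376] yaw 8.35 F [-5.8  4.6  2.9] M [1.694 2.207 0.548] gap 0.0125 g 43.3 q6 0.653 e6 -0.573
```

The slope is now about 11 N m/rad, which suggests the stop. I'll confirm with one more degree.

>>> apply_moves(
  series=[
    {"dx": 0, "dy": 0, "dz": 0, "ax": 0, "ay": 0, "az": 0.011, "claw": 0},
    {"dx": 0, "dy": 0, "dz": 0, "ax": 0, "ay": 0, "az": 0, "claw": 0},
  ],
)

```text
time: 14.0
ee_pos: [0.422, 0.3556, 0.1376]
orientation: [[0.992, 0.128, -0.0], [0.128, -0.992, 0.002], [0.0, -0.002, -1.0]]
wrist_force: [-5.2, 4.3, 3.5]
finger_gap: 0.0125
gripper_force: 44.2
```

```bash
python3 o.py
```

```text
t 14.0 p [0.422  0.3556 0.1376] yaw 7.38 F [-5.2  4.3  3.5] M [1.7   2.058 0.711] gap 0.0125 g 44.2 q6 0.636 e6 -0.755
```

>>> apply_moves(
  series=[
    {"dx": 0, "dy": 0, "dz": 0, "ax": 0, "ay": 0, "az": 0.008, "claw": 0},
    {"dx": 0, "dy": 0, "dz": 0, "ax": 0, "ay": 0, "az": 0, "claw": 0},
  ],
)

```text
time: 14.25
ee_pos: [0.422, 0.3556, 0.1376]
orientation: [[0.993, 0.116, -0.0], [0.116, -0.993, 0.002], [0.0, -0.002, -1.0]]
wrist_force: [-5.7, 5.4, 3.0]
finger_gap: 0.0129
gripper_force: 45.3
```

```bash
python3 o.py
```

```text
t 14.25 p [0.422  0.3556 0.1376] yaw 6.68 F [-5.7  5.4  3. ] M [1.637 1.922 0.782] gap 0.0129 g 45.3 q6 0.624 e6 -0.848
```

>>> apply_moves(
  series=[
    {"dx": 0, "dy": 0, "dz": 0, "ax": 0, "ay": 0, "az": 0.004, "claw": 0},
    {"dx": 0, "dy": 0, "dz": 0, "ax": 0, "ay": 0, "az": 0, "claw": 0},
  ],
)

```text
time: 14.5
ee_pos: [0.422, 0.3556, 0.1376]
orientation: [[0.994, 0.11, -0.0], [0.11, -0.994, 0.002], [0.0, -0.002, -1.0]]
wrist_force: [-4.8, 5.3, 2.4]
finger_gap: 0.0128
gripper_force: 46.0
```

```bash
python3 o.py
```

```text
t 14.5 p [0.422  0.3556 0.1376] yaw 6.32 F [-4.8  5.3  2.4] M [1.613 1.913 0.871] gap 0.0128 g 46.0 q6 0.618 e6 -0.871
```

>>> apply_moves(
  series=[
    {"dx": 0, "dy": 0, "dz": 0, "ax": 0, "ay": 0, "az": -0.033, "claw": 0},
    {"dx": 0, "dy": 0, "dz": 0, "ax": 0, "ay": 0, "az": -0.033, "claw": 0},
    {"dx": 0, "dy": 0, "dz": 0, "ax": 0, "ay": 0, "az": 0, "claw": 0},
  ],
)

```text
time: 14.88
ee_pos: [0.4219, 0.3555, 0.1376]
orientation: [[0.977, 0.211, -0.001], [0.211, -0.977, 0.002], [-0.0, -0.003, -1.0]]
wrist_force: [-6.1, 4.8, 3.3]
finger_gap: 0.0131
gripper_force: 43.1
```

```bash
python3 o.py
```

```text
t 14.875 p [0.4219 0.3555 0.1376] yaw 12.21 F [-6.1  4.8  3.3] M [ 1.684  2.332 -0.008] gap 0.0131 g 43.1 q6 0.721 e6 0.202
```

>>> apply_moves(
  series=[
    {"dx": 0, "dy": 0, "dz": 0, "ax": 0, "ay": 0, "az": -0.033, "claw": 0},
    {"dx": 0, "dy": 0, "dz": 0, "ax": 0, "ay": 0, "az": 0, "claw": 0},
  ],
)

```text
time: 15.12
ee_pos: [0.4219, 0.3554, 0.1376]
orientation: [[0.965, 0.262, -0.001], [0.262, -0.965, 0.002], [-0.0, -0.002, -1.0]]
wrist_force: [-6.3, 4.9, 2.6]
finger_gap: 0.0128
gripper_force: 43.1
```

```bash
python3 o.py
```

```text
t 15.125 p [0.4219 0.3554 0.1376] yaw 15.18 F [-6.3  4.9  2.6] M [1.58  2.375 0.049] gap 0.0128 g 43.1 q6 0.773 e6 0.196
```

>>> apply_moves(
  series=[
    {"dx": 0, "dy": 0, "dz": 0, "ax": 0, "ay": 0, "az": -0.033, "claw": 0},
    {"dx": 0, "dy": 0, "dz": 0, "ax": 0, "ay": 0, "az": 0, "claw": 0},
  ],
)

```text
time: 15.38
ee_pos: [0.4219, 0.3554, 0.1376]
orientation: [[0.95, 0.311, -0.001], [0.311, -0.95, 0.002], [0.0, -0.002, -1.0]]
wrist_force: [-6.0, 4.0, 3.1]
finger_gap: 0.0127
gripper_force: 43.1
```

```bash
python3 o.py
```

```text
t 15.375 p [0.4219 0.3554 0.1376] yaw 18.14 F [-6.   4.   3.1] M [1.442 2.329 0.039] gap 0.0127 g 43.1 q6 0.824 e6 0.197
```

>>> apply_moves(
  series=[
    {"dx": 0, "dy": 0, "dz": 0, "ax": 0, "ay": 0, "az": -0.033, "claw": 0},
    {"dx": 0, "dy": 0, "dz": 0, "ax": 0, "ay": 0, "az": 0, "claw": 0},
  ],
)

```text
time: 15.62
ee_pos: [0.422, 0.3553, 0.1376]
orientation: [[0.933, 0.36, -0.001], [0.36, -0.933, 0.002], [0.0, -0.002, -1.0]]
wrist_force: [-6.9, 4.0, 3.4]
finger_gap: 0.0127
gripper_force: 43.1
```

```bash
python3 o.py
```

```text
t 15.625 p [0.422  0.3553 0.1376] yaw 21.11 F [-6.9  4.   3.4] M [ 1.374  2.229 -0.005] gap 0.0127 g 43.1 q6 0.876 e6 0.197
```

The stop is confirmed at 0.87 N m. Now I'll count clicks while opening.

>>> apply_moves(
  series=[
    {"dx": 0, "dy": 0, "dz": 0, "ax": 0, "ay": 0, "az": -0.033, "claw": 0},
    {"dx": 0, "dy": 0, "dz": 0, "ax": 0, "ay": 0, "az": 0, "claw": 0},
  ],
)

```text
time: 15.88
ee_pos: [0.422, 0.3552, 0.1376]
orientation: [[0.913, 0.408, -0.001], [0.408, -0.913, 0.002], [0.0, -0.002, -1.0]]
wrist_force: [-6.4, 3.7, 3.8]
finger_gap: 0.0124
gripper_force: 43.1
```

```bash
python3 o.py
```

```text
t 15.875 p [0.422  0.3552 0.1376] yaw 24.07 F [-6.4  3.7  3.8] M [ 1.322  2.212 -0.054] gap 0.0124 g 43.1 q6 0.928 e6 0.197
```

>>> apply_moves(
  series=[
    {"dx": 0, "dy": 0, "dz": 0, "ax": 0, "ay": 0, "az": -0.033, "claw": 0},
    {"dx": 0, "dy": 0, "dz": 0, "ax": 0, "ay": 0, "az": 0, "claw": 0},
  ],
)

```text
time: 16.12
ee_pos: [0.4221, 0.3551, 0.1376]
orientation: [[0.891, 0.455, -0.001], [0.455, -0.891, 0.002], [0.0, -0.002, -1.0]]
wrist_force: [-6.3, 4.0, 4.2]
finger_gap: 0.0122
gripper_force: 43.1
```

```bash
python3 o.py
```

```text
t 16.125 p [0.4221 0.3551 0.1376] yaw 27.04 F [-6.3  4.   4.2] M [1.162 2.153 0.04 ] gap 0.0122 g 43.1 q6 0.98 e6 0.238
```

>>> apply_moves(
  series=[
    {"dx": 0, "dy": 0, "dz": 0, "ax": 0, "ay": 0, "az": -0.028, "claw": 0},
    {"dx": 0, "dy": 0, "dz": 0, "ax": 0, "ay": 0, "az": 0, "claw": 0},
  ],
)

```text
time: 16.38
ee_pos: [0.4221, 0.355, 0.1376]
orientation: [[0.87, 0.493, -0.001], [0.493, -0.87, 0.002], [0.0, -0.002, -1.0]]
wrist_force: [-6.2, 3.0, 4.0]
finger_gap: 0.0127
gripper_force: 43.1
```

```bash
python3 o.py
```

```text
t 16.375 p [0.4221 0.355  0.1376] yaw 29.52 F [-6.2  3.   4. ] M [ 1.127  2.064 -0.241] gap 0.0127 g 43.1 q6 1.023 e6 0.412
```

>>> apply_moves(
  series=[
    {"dx": 0, "dy": 0, "dz": 0, "ax": 0, "ay": 0, "az": -0.028, "claw": 0},
    {"dx": 0, "dy": 0, "dz": 0, "ax": 0, "ay": 0, "az": 0, "claw": 0},
  ],
)

```text
time: 16.62
ee_pos: [0.4221, 0.355, 0.1376]
orientation: [[0.848, 0.53, -0.001], [0.53, -0.848, 0.002], [0.0, -0.002, -1.0]]
wrist_force: [-5.7, 3.7, 3.5]
finger_gap: 0.0128
gripper_force: 43.3
```

```bash
python3 o.py
```

```text
t 16.625 p [0.4221 0.355  0.1376] yaw 32.01 F [-5.7  3.7  3.5] M [ 1.216  2.105 -0.48 ] gap 0.0128 g 43.3 q6 1.067 e6 0.649
```

>>> apply_moves(
  series=[
    {"dx": 0, "dy": 0, "dz": 0, "ax": 0, "ay": 0, "az": -0.028, "claw": 0},
    {"dx": 0, "dy": 0, "dz": 0, "ax": 0, "ay": 0, "az": 0, "claw": 0},
  ],
)

```text
time: 16.88
ee_pos: [0.4222, 0.3549, 0.1376]
orientation: [[0.823, 0.568, -0.0], [0.568, -0.823, 0.001], [0.0, -0.001, -1.0]]
wrist_force: [-5.9, 3.0, 3.5]
finger_gap: 0.0129
gripper_force: 43.1
```

```bash
python3 o.py
```

```text
t 16.875 p [0.4222 0.3549 0.1376] yaw 34.59 F [-5.9  3.   3.5] M [ 0.971  1.944 -0.03 ] gap 0.0129 g 43.1 q6 1.112 e6 0.162
```

>>> apply_moves(
  series=[
    {"dx": 0, "dy": 0, "dz": 0, "ax": 0, "ay": 0, "az": -0.028, "claw": 0},
    {"dx": 0, "dy": 0, "dz": 0, "ax": 0, "ay": 0, "az": 0, "claw": 0},
  ],
)

```text
time: 17.12
ee_pos: [0.4222, 0.3548, 0.1376]
orientation: [[0.798, 0.603, -0.0], [0.603, -0.798, 0.001], [0.0, -0.001, -1.0]]
wrist_force: [-5.1, 3.2, 2.3]
finger_gap: 0.0126
gripper_force: 43.0
```

```bash
python3 o.py
```

```text
t 17.125 p [0.4222 0.3548 0.1376] yaw 37.1 F [-5.1  3.2  2.3] M [ 0.908  1.91  -0.006] gap 0.0126 g 43.0 q6 1.156 e6 0.166
```

Click 1 came between 32.0° and 34.6°. Continuing in 2.5° steps.

>>> apply_moves(
  series=[
    {"dx": 0, "dy": 0, "dz": 0, "ax": 0, "ay": 0, "az": -0.028, "claw": 0},
    {"dx": 0, "dy": 0, "dz": 0, "ax": 0, "ay": 0, "az": 0, "claw": 0},
  ],
)

```text
time: 17.38
ee_pos: [0.4223, 0.3548, 0.1376]
orientation: [[0.77, 0.638, -0.0], [0.638, -0.77, 0.001], [0.0, -0.001, -1.0]]
wrist_force: [-4.9, 2.7, 3.1]
finger_gap: 0.013
gripper_force: 43.0
```

```bash
python3 o.py
```

```text
t 17.375 p [0.4223 0.3548 0.1376] yaw 39.62 F [-4.9  2.7  3.1] M [0.78  1.817 0.033] gap 0.013 g 43.0 q6 1.2 e6 0.166
```

>>> apply_moves(
  series=[
    {"dx": 0, "dy": 0, "dz": 0, "ax": 0, "ay": 0, "az": -0.028, "claw": 0},
    {"dx": 0, "dy": 0, "dz": 0, "ax": 0, "ay": 0, "az": 0, "claw": 0},
  ],
)

```text
time: 17.62
ee_pos: [0.4223, 0.3547, 0.1376]
orientation: [[0.742, 0.671, -0.0], [0.671, -0.742, 0.001], [0.0, -0.001, -1.0]]
wrist_force: [-4.3, 2.9, 3.3]
finger_gap: 0.0124
gripper_force: 43.0
```

```bash
python3 o.py
```

```text
t 17.625 p [0.4223 0.3547 0.1376] yaw 42.14 F [-4.3  2.9  3.3] M [ 0.775  1.731 -0.057] gap 0.0124 g 43.0 q6 1.244 e6 0.217
```

>>> apply_moves(
  series=[
    {"dx": 0, "dy": 0, "dz": 0, "ax": 0, "ay": 0, "az": -0.028, "claw": 0},
    {"dx": 0, "dy": 0, "dz": 0, "ax": 0, "ay": 0, "az": 0, "claw": 0},
  ],
)

```text
time: 17.88
ee_pos: [0.4224, 0.3547, 0.1376]
orientation: [[0.712, 0.702, -0.0], [0.702, -0.712, 0.001], [0.0, -0.001, -1.0]]
wrist_force: [-3.8, 2.4, 3.9]
finger_gap: 0.0127
gripper_force: 43.1
```

```bash
python3 o.py
```

```text
t 17.875 p [0.4224 0.3547 0.1376] yaw 44.62 F [-3.8  2.4  3.9] M [ 0.762  1.636 -0.204] gap 0.0127 g 43.1 q6 1.287 e6 0.426
```

>>> apply_moves(
  series=[
    {"dx": 0, "dy": 0, "dz": 0, "ax": 0, "ay": 0, "az": -0.028, "claw": 0},
    {"dx": 0, "dy": 0, "dz": 0, "ax": 0, "ay": 0, "az": 0, "claw": 0},
  ],
)

```text
time: 18.12
ee_pos: [0.4224, 0.3546, 0.1376]
orientation: [[0.681, 0.733, -0.0], [0.733, -0.681, 0.001], [0.0, -0.001, -1.0]]
wrist_force: [-4.7, 1.4, 3.7]
finger_gap: 0.0129
gripper_force: 43.3
```

```bash
python3 o.py
```

```text
t 18.125 p [0.4224 0.3546 0.1376] yaw 47.12 F [-4.7  1.4  3.7] M [ 0.817  1.521 -0.522] gap 0.0129 g 43.3 q6 1.331 e6 0.664
```

>>> apply_moves(
  series=[
    {"dx": 0, "dy": 0, "dz": 0, "ax": 0, "ay": 0, "az": -0.028, "claw": 0},
    {"dx": 0, "dy": 0, "dz": 0, "ax": 0, "ay": 0, "az": 0, "claw": 0},
  ],
)

```text
time: 18.38
ee_pos: [0.4225, 0.3545, 0.1376]
orientation: [[0.648, 0.762, -0.0], [0.762, -0.648, 0.0], [0.0, -0.0, -1.0]]
wrist_force: [-4.1, 1.5, 3.4]
finger_gap: 0.0127
gripper_force: 43.0
```

```bash
python3 o.py
```

```text
t 18.375 p [0.4225 0.3545 0.1376] yaw 49.61 F [-4.1  1.5  3.4] M [ 0.616  1.52  -0.03 ] gap 0.0127 g 43.0 q6 1.374 e6 0.234
```

>>> apply_moves(
  series=[
    {"dx": 0, "dy": 0, "dz": 0, "ax": 0, "ay": 0, "az": -0.028, "claw": 0},
    {"dx": 0, "dy": 0, "dz": 0, "ax": 0, "ay": 0, "az": 0, "claw": 0},
  ],
)

```text
time: 18.62
ee_pos: [0.4225, 0.3545, 0.1376]
orientation: [[0.615, 0.788, 0.0], [0.788, -0.615, 0.0], [0.0, -0.0, -1.0]]
wrist_force: [-3.2, 2.3, 4.0]
finger_gap: 0.0123
gripper_force: 43.0
```

```bash
python3 o.py
```

```text
t 18.625 p [0.4225 0.3545 0.1376] yaw 52.04 F [-3.2  2.3  4. ] M [ 0.597  1.433 -0.035] gap 0.0123 g 43.0 q6 1.417 e6 0.227
```

Click 2 came between 47.1° and 49.6°.

>>> apply_moves(
  series=[
    {"dx": 0, "dy": 0, "dz": 0, "ax": 0, "ay": 0, "az": -0.028, "claw": 0},
    {"dx": 0, "dy": 0, "dz": 0, "ax": 0, "ay": 0, "az": 0, "claw": 0},
  ],
)

```text
time: 18.88
ee_pos: [0.4226, 0.3544, 0.1376]
orientation: [[0.581, 0.814, 0.0], [0.814, -0.581, 0.0], [0.0, 0.0, -1.0]]
wrist_force: [-3.9, 2.6, 4.4]
finger_gap: 0.0126
gripper_force: 43.1
```

```bash
python3 o.py
```

```text
t 18.875 p [0.4226 0.3544 0.1376] yaw 54.51 F [-3.9  2.6  4.4] M [0.553 1.344 0.043] gap 0.0126 g 43.1 q6 1.46 e6 0.221
```

>>> apply_moves(
  series=[
    {"dx": 0, "dy": 0, "dz": 0, "ax": 0, "ay": 0, "az": -0.028, "claw": 0},
    {"dx": 0, "dy": 0, "dz": 0, "ax": 0, "ay": 0, "az": 0, "claw": 0},
  ],
)

```text
time: 19.12
ee_pos: [0.4226, 0.3543, 0.1376]
orientation: [[0.545, 0.839, 0.0], [0.839, -0.545, 0.0], [0.0, 0.0, -1.0]]
wrist_force: [-3.1, 2.2, 3.4]
finger_gap: 0.0128
gripper_force: 43.1
```

```bash
python3 o.py
```

```text
t 19.125 p [0.4226 0.3543 0.1376] yaw 57.0 F [-3.1  2.2  3.4] M [ 5.330e-01  1.187e+00 -1.000e-03] gap 0.0128 g 43.1 q6 1.504 e6 0.255
```

>>> apply_moves(
  series=[
    {"dx": 0, "dy": 0, "dz": 0, "ax": 0, "ay": 0, "az": -0.028, "claw": 0},
    {"dx": 0, "dy": 0, "dz": 0, "ax": 0, "ay": 0, "az": 0, "claw": 0},
  ],
)

```text
time: 19.38
ee_pos: [0.4227, 0.3543, 0.1376]
orientation: [[0.508, 0.862, 0.0], [0.862, -0.508, 0.0], [0.0, 0.0, -1.0]]
wrist_force: [-2.3, 1.8, 4.2]
finger_gap: 0.0126
gripper_force: 43.1
```

```bash
python3 o.py
```

```text
t 19.375 p [0.4227 0.3543 0.1376] yaw 59.49 F [-2.3  1.8  4.2] M [ 0.549  0.995 -0.257] gap 0.0126 g 43.1 q6 1.547 e6 0.455
```

>>> apply_moves(
  series=[
    {"dx": 0, "dy": 0, "dz": 0, "ax": 0, "ay": 0, "az": -0.028, "claw": 0},
    {"dx": 0, "dy": 0, "dz": 0, "ax": 0, "ay": 0, "az": 0, "claw": 0},
  ],
)

```text
time: 19.62
ee_pos: [0.4227, 0.3543, 0.1376]
orientation: [[0.47, 0.883, 0.0], [0.883, -0.47, 0.0], [0.0, 0.0, -1.0]]
wrist_force: [-3.2, 1.7, 3.6]
finger_gap: 0.0128
gripper_force: 43.3
```

```bash
python3 o.py
```

```text
t 19.625 p [0.4227 0.3543 0.1376] yaw 61.99 F [-3.2  1.7  3.6] M [ 0.534  0.873 -0.471] gap 0.0128 g 43.3 q6 1.591 e6 0.693
```

>>> apply_moves(
  series=[
    {"dx": 0, "dy": 0, "dz": 0, "ax": 0, "ay": 0, "az": -0.028, "claw": 0},
    {"dx": 0, "dy": 0, "dz": 0, "ax": 0, "ay": 0, "az": 0, "claw": 0},
  ],
)

```text
time: 19.88
ee_pos: [0.4228, 0.3542, 0.1376]
orientation: [[0.43, 0.903, 0.001], [0.903, -0.43, -0.0], [0.0, 0.001, -1.0]]
wrist_force: [-1.3, 0.5, 4.3]
finger_gap: 0.0122
gripper_force: 43.1
```

```bash
python3 o.py
```

```text
t 19.875 p [0.4228 0.3542 0.1376] yaw 64.56 F [-1.3  0.5  4.3] M [ 0.299  0.492 -0.018] gap 0.0122 g 43.1 q6 1.635 e6 0.217
```

>>> apply_moves(
  series=[
    {"dx": 0, "dy": 0, "dz": 0, "ax": 0, "ay": 0, "az": -0.028, "claw": 0},
    {"dx": 0, "dy": 0, "dz": 0, "ax": 0, "ay": 0, "az": 0, "claw": 0},
  ],
)

```text
time: 20.12
ee_pos: [0.4228, 0.3543, 0.1376]
orientation: [[0.39, 0.921, 0.001], [0.921, -0.39, -0.0], [0.0, 0.001, -1.0]]
wrist_force: [-0.1, 0.8, 4.3]
finger_gap: 0.0129
gripper_force: 43.1
```

```bash
python3 o.py
```

```text
t 20.125 p [0.4228 0.3543 0.1376] yaw 67.07 F [-0.1  0.8  4.3] M [0.257 0.231 0.038] gap 0.0129 g 43.1 q6 1.679 e6 0.223
```

Click 3 came between 62.0° and 64.6°.

>>> apply_moves(
  series=[
    {"dx": 0, "dy": 0, "dz": 0, "ax": 0, "ay": 0, "az": -0.028, "claw": 0},
    {"dx": 0, "dy": 0, "dz": 0, "ax": 0, "ay": 0, "az": 0, "claw": 0},
  ],
)

```text
time: 20.38
ee_pos: [0.4228, 0.3542, 0.1376]
orientation: [[0.349, 0.937, 0.001], [0.937, -0.349, -0.0], [0.0, 0.001, -1.0]]
wrist_force: [-0.5, 1.4, 4.1]
finger_gap: 0.0129
gripper_force: 43.1
```

```bash
python3 o.py
```

```text
t 20.375 p [0.4228 0.3542 0.1376] yaw 69.58 F [-0.5  1.4  4.1] M [0.117 0.    0.012] gap 0.0129 g 43.1 q6 1.723 e6 0.224
```

>>> apply_moves(
  series=[
    {"dx": 0, "dy": 0, "dz": 0, "ax": 0, "ay": 0, "az": -0.028, "claw": 0},
    {"dx": 0, "dy": 0, "dz": 0, "ax": 0, "ay": 0, "az": 0, "claw": 0},
  ],
)

```text
time: 20.62
ee_pos: [0.4228, 0.3542, 0.1376]
orientation: [[0.308, 0.952, 0.001], [0.952, -0.308, -0.0], [0.0, 0.001, -1.0]]
wrist_force: [0.4, 0.9, 4.4]
finger_gap: 0.0129
gripper_force: 43.1
```

```bash
python3 o.py
```

```text
t 20.625 p [0.4228 0.3542 0.1376] yaw 72.09 F [0.4 0.9 4.4] M [ 0.124 -0.296 -0.058] gap 0.0129 g 43.1 q6 1.767 e6 0.27
```

>>> apply_moves(
  series=[
    {"dx": 0, "dy": 0, "dz": 0, "ax": 0, "ay": 0, "az": -0.028, "claw": 0},
    {"dx": 0, "dy": 0, "dz": 0, "ax": 0, "ay": 0, "az": 0, "claw": 0},
  ],
)

```text
time: 20.88
ee_pos: [0.4228, 0.3542, 0.1376]
orientation: [[0.266, 0.964, 0.001], [0.964, -0.266, 0.0], [0.0, 0.001, -1.0]]
wrist_force: [1.8, 0.4, 3.6]
finger_gap: 0.0129
gripper_force: 43.1
```

```bash
python3 o.py
```

```text
t 20.875 p [0.4228 0.3542 0.1376] yaw 74.59 F [1.8 0.4 3.6] M [ 0.121 -0.526 -0.298] gap 0.0129 g 43.1 q6 1.811 e6 0.477
```

>>> apply_moves(
  series=[
    {"dx": 0, "dy": 0, "dz": 0, "ax": 0, "ay": 0, "az": -0.028, "claw": 0},
    {"dx": 0, "dy": 0, "dz": 0, "ax": 0, "ay": 0, "az": 0, "claw": 0},
  ],
)

```text
time: 21.12
ee_pos: [0.4229, 0.3543, 0.1376]
orientation: [[0.223, 0.975, 0.001], [0.975, -0.223, 0.0], [0.0, 0.001, -1.0]]
wrist_force: [1.9, 0.6, 3.2]
finger_gap: 0.0127
gripper_force: 43.3
```

```bash
python3 o.py
```

```text
t 21.125 p [0.4229 0.3543 0.1376] yaw 77.1 F [1.9 0.6 3.2] M [ 0.081 -0.746 -0.447] gap 0.0127 g 43.3 q6 1.854 e6 0.716
```

>>> apply_moves(
  series=[
    {"dx": 0, "dy": 0, "dz": 0, "ax": 0, "ay": 0, "az": -0.028, "claw": 0},
    {"dx": 0, "dy": 0, "dz": 0, "ax": 0, "ay": 0, "az": 0, "claw": 0},
  ],
)

```text
time: 21.38
ee_pos: [0.4229, 0.3542, 0.1376]
orientation: [[0.179, 0.984, 0.001], [0.984, -0.179, -0.0], [0.0, 0.001, -1.0]]
wrist_force: [3.8, -0.1, 3.4]
finger_gap: 0.0128
gripper_force: 43.0
```

```bash
python3 o.py
```

```text
t 21.375 p [0.4229 0.3542 0.1376] yaw 79.67 F [ 3.8 -0.1  3.4] M [-0.097 -1.262 -0.017] gap 0.0128 g 43.0 q6 1.899 e6 0.23
```

>>> apply_moves(
  series=[
    {"dx": 0, "dy": 0, "dz": 0, "ax": 0, "ay": 0, "az": -0.028, "claw": 0},
    {"dx": 0, "dy": 0, "dz": 0, "ax": 0, "ay": 0, "az": 0, "claw": 0},
  ],
)

```text
time: 21.62
ee_pos: [0.4229, 0.3542, 0.1376]
orientation: [[0.136, 0.991, 0.001], [0.991, -0.136, -0.0], [-0.0, 0.001, -1.0]]
wrist_force: [3.7, -1.0, 2.2]
finger_gap: 0.0125
gripper_force: 43.0
```

```bash
python3 o.py
```

```text
t 21.625 p [0.4229 0.3542 0.1376] yaw 82.18 F [ 3.7 -1.   2.2] M [-0.182 -1.579 -0.06 ] gap 0.0125 g 43.0 q6 1.943 e6 0.237
```

Click 4 came between 77.1° and 79.7°. Five more steps should bring exactly the fifth.

>>> apply_moves(
  series=[
    {"dx": 0, "dy": 0, "dz": 0, "ax": 0, "ay": 0, "az": -0.028, "claw": 0},
    {"dx": 0, "dy": 0, "dz": 0, "ax": 0, "ay": 0, "az": -0.028, "claw": 0},
    {"dx": 0, "dy": 0, "dz": 0, "ax": 0, "ay": 0, "az": 0, "claw": 0},
  ],
)

```text
time: 22.0
ee_pos: [0.423, 0.3542, 0.1376]
orientation: [[0.049, 0.999, 0.001], [0.999, -0.049, 0.0], [0.0, 0.001, -1.0]]
wrist_force: [4.3, 0.2, 2.6]
finger_gap: 0.0126
gripper_force: 43.0
```

```bash
python3 o.py
```

```text
t 22.0 p [0.423  0.3542 0.1376] yaw 87.22 F [4.3 0.2 2.6] M [-0.163 -1.918 -0.076] gap 0.0126 g 43.0 q6 2.031 e6 0.248
```

>>> apply_moves(
  series=[
    {"dx": 0, "dy": 0, "dz": 0, "ax": 0, "ay": 0, "az": -0.028, "claw": 0},
    {"dx": 0, "dy": 0, "dz": 0, "ax": 0, "ay": 0, "az": 0, "claw": 0},
  ],
)

```text
time: 22.25
ee_pos: [0.4231, 0.3542, 0.1376]
orientation: [[0.005, 1.0, 0.001], [1.0, -0.005, 0.0], [0.0, 0.001, -1.0]]
wrist_force: [4.8, -0.1, 3.4]
finger_gap: 0.013
gripper_force: 43.0
```

```bash
python3 o.py
```

```text
t 22.25 p [0.4231 0.3542 0.1376] yaw 89.71 F [ 4.8 -0.1  3.4] M [-0.137 -1.96  -0.293] gap 0.013 g 43.0 q6 2.075 e6 0.454
```

>>> apply_moves(
  series=[
    {"dx": 0, "dy": 0, "dz": 0, "ax": 0, "ay": 0, "az": -0.028, "claw": 0},
    {"dx": 0, "dy": 0, "dz": 0, "ax": 0, "ay": 0, "az": 0, "claw": 0},
  ],
)

```text
time: 22.5
ee_pos: [0.4231, 0.3543, 0.1376]
orientation: [[-0.038, 0.999, 0.001], [0.999, 0.038, 0.0], [0.0, 0.001, -1.0]]
wrist_force: [5.1, 0.7, 2.9]
finger_gap: 0.0129
gripper_force: 43.2
```

```bash
python3 o.py
```

```text
t 22.5 p [0.4231 0.3543 0.1376] yaw 92.2 F [5.1 0.7 2.9] M [-0.074 -2.024 -0.572] gap 0.0129 g 43.2 q6 2.118 e6 0.695
```

>>> apply_moves(
  series=[
    {"dx": 0, "dy": 0, "dz": 0, "ax": 0, "ay": 0, "az": -0.028, "claw": 0},
    {"dx": 0, "dy": 0, "dz": 0, "ax": 0, "ay": 0, "az": 0, "claw": 0},
  ],
)

```text
time: 22.75
ee_pos: [0.4232, 0.3542, 0.1376]
orientation: [[-0.083, 0.997, 0.001], [0.997, 0.083, 0.0], [-0.0, 0.001, -1.0]]
wrist_force: [5.6, -0.5, 2.1]
finger_gap: 0.0129
gripper_force: 42.9
```

```bash
python3 o.py
```

```text
t 22.75 p [0.4232 0.3542 0.1376] yaw 94.78 F [ 5.6 -0.5  2.1] M [-0.165 -2.265  0.01 ] gap 0.0129 g 42.9 q6 2.163 e6 0.191
```

Click 5 came between 92.2° and 94.8°, and the moment dropped to about 0. Now I'll let go and lift.

>>> apply_moves(
  series=[
    {"dx": 0, "dy": 0, "dz": 0, "ax": 0, "ay": 0, "az": 0, "claw": 45},
    {"dx": 0, "dy": 0, "dz": 0, "ax": 0, "ay": 0, "az": 0, "claw": 45},
    {"dx": 0, "dy": 0, "dz": 0, "ax": 0, "ay": 0, "az": 0, "claw": 45},
    {"dx": 0, "dy": 0, "dz": 0, "ax": 0, "ay": 0, "az": 0, "claw": 45},
    {"dx": 0, "dy": 0, "dz": -0.1, "ax": 0, "ay": 0, "az": 0, "claw": 45},
    {"dx": 0, "dy": 0, "dz": -0.2, "ax": 0, "ay": 0, "az": 0, "claw": 45},
    {"dx": 0, "dy": 0, "dz": -0.2, "ax": 0, "ay": 0, "az": 0, "claw": 45},
    {"dx": 0, "dy": 0, "dz": -0.15, "ax": 0, "ay": 0, "az": 0, "claw": 45},
    {"dx": 0, "dy": 0, "dz": 0, "ax": 0, "ay": 0, "az": 0, "claw": 45},
  ],
)

```text
time: 23.88
ee_pos: [0.4232, 0.3549, 0.2383]
orientation: [[-0.085, 0.996, 0.003], [0.996, 0.085, 0.004], [0.004, 0.003, -1.0]]
wrist_force: [0.2, -0.1, 0.1]
finger_gap: 0.0388
gripper_force: 0.0
```

```bash
python3 o.py;python3 - <<'E'
from bench import *
import cv2
cv2.imwrite("pics/end.png",capture("side")["pixels"][:,:,::-1])
E
```

```text
t 23.875 p [0.4232 0.3549 0.2383] yaw 94.88 F [ 0.2 -0.1  0.1] M [ 0.005 -0.028 -0.007] gap 0.0388 g 0.0 q6 2.165 e6 0.0
```

View pics/end.png

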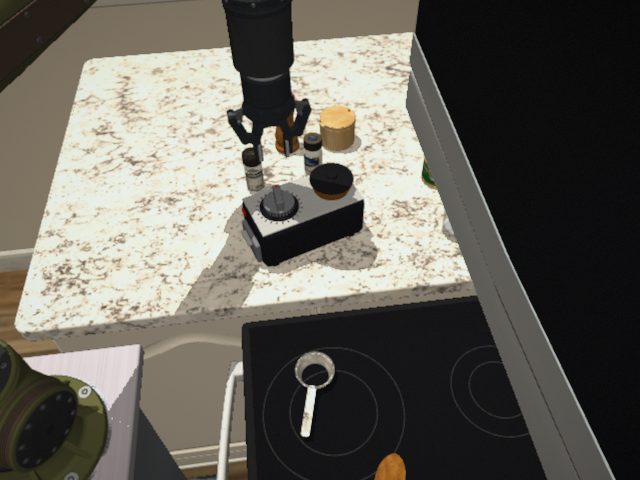

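The gripper is clear above the dial at about (279,203), and the jars and cup (315,370) are where they were.

```bash
python3 -c "from bench import job_done;print(job_done())"
```

```text
the job is handed in; nothing more can be done
None
```

I turned the dial clockwise to its stop (0.87 N m, not forced), opened it exactly five counted clicks, released it with the gripper clear of everything, and handed the job in at about 24 s with the jars and cup untouched.

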